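# Find the loose clamp knob by feel, nip it up and mark it

### The arm

A 6-joint arm with a two-finger parallel gripper is mounted at the origin on a cart in front of the work surface, level with it; the furniture and walls round the work are solid. World frame = base frame: x ahead of the robot, y to its left, z up, the work surface at z = 0. Lengths are in mm, angles in rad, forces in N, time in s.
With the tool pointing down it reaches from about 350 to 850 mm from the base axis. Payload 8.1 kg.
Tool frame: the origin (TCP) lies between the finger pads; the fingertips stand 22 mm ahead of it and the grasp point (between the pads) lies 3 mm ahead of it; z points along the fingers, y is the direction in which the jaws open and shut (so a half turn about z gives the same grasp; the last joint's range is limited). The gripper opens to 93 mm and grips with 3 to 60 N. Pads are 15 mm wide; open, the fingers measure 128 mm over their backs; the gripper's body (75 mm by 188 mm) begins 65 mm behind the grasp point.
Start: joints at [1.09, 0.13, 1.488, -0, 1.523, -0.085], TCP at [231.307, 553.626, 240.635] pointing down, gripper open.
Joint ranges: [-2.96, 2.96], [-0.89, 2.26], [0.02, 2.5], [-1.34, 4.48], [0, 2.73], [-2.66, 2.66]. Speed limits (rad/s): [2.39, 2.39, 2.79, 3.14, 3.14, 3.14].

### API

Orientations are given as a unit quaternion [x, y, z, w].
In Python, from cell import r gives the robot as it stands.
- The arm moves only by the shell command python3 -m handwheel 'ROWS' [FORCE]. ROWS is JSON, a list of rows, each an object of numbers: "fingers": the opening, from -1 (shut) to 1 (fully open); "x", "y", "z": the shift along the tool's x, y, z in mm; "wx", "wy", "wz": the turn, a rotation vector about the tool's x, y, z in rad. In form: [{"fingers": .., "x": .., "y": .., "z": .., "wx": .., "wy": .., "wz": ..}, ...]. A call has 1 to 8 rows; each row is the pose to reach, as a shift and turn from the pose commanded when the call began, along the tool's axes at that moment; what a row does not reach only later rows make up. A row lasts 1/12 s, in which the tool goes at most 41.7 mm and 7.16 degrees, less where a joint would pass 70% of its speed; a pose out of reach is approached as far as the arm can. A call with a gripper value outside its range is refused whole. The fingers move at their own pace and stop on an object; FORCE is the grip in N (left out, the last holds). Time passes only in rows, so rows that repeat a pose let the fingers close. It gives the time, the measured TCP pose, the force and the opening at its end, in the units of the state.
- r.state(): the state, without advancing time (a new reading comes with each control period).
- r.read_camera(name): name is "scene" or "top" or "wrist"; returns a dict with "color" (420x560x3 uint8, red, green, blue), "fx", "fy", "cx", "cy" (pixels), "extrinsics" (4x4, takes a point from camera to world coordinates); the wrist camera has in their place "mount" (4x4, takes a point from camera to tool coordinates, whose origin is the TCP and whose axes are the flange's). Camera axes: x right, y down, z forward; pixel columns grow to the right and rows downward; lengths in mm; the calibration is good to about 2 mm. A picture is of the moment at which its call begins: read the wrist's pose just before it. There is no depth.
- r.finish_job(): hands the job in, once; it reports no verdict.
The state is a dict: "clock": time; "joint_pos": joint angles; "joint_velocities": joint speeds; "tau": joint torques, N m; "position": TCP position; "tool_rot": TCP orientation; "ft_force": force on the tool from outside, world axes, zero at the start; "torque": the same for the moment, N m; "opening": finger opening in mm.
Only numpy, scipy, OpenCV 4.12 (cv2) and the standard library are available. Lean on these libraries where they do the work, as an engineer would, in place of code of your own. Each camera call takes 0.05 s, during which the arm holds its last target.

### The job

One of the three black wing knobs on the clamp plate has worked loose: find it by feel, twisting gently clockwise (seen from above); a tight knob resists at once, the loose one turns easily until it reaches its seat. Turn the loose one home and nip it up to about 0.4 N m, never putting more than 0.7 N m on any knob. Then lay the red collar over that knob, flat on the plate, and leave the other things on the bench where they are.

Things in the scene. Friction and masses are not known exactly. Their poses are not given: they have to be found in the camera images.
- plate: aluminium clamp plate fixed to the bench, 80 mm (own x) by 290 mm (own y), 10 thick; origin at the centre of its underside, so its top is at height 0.010. Three round posts stand on it 100 mm apart along own y, each with a wing knob on a stud
- knob_a: one of three black wing knobs that look alike (letters tell nothing of place). Grip: upright bar 36 mm long (own x), 12 wide (own y), at heights 0.030 to 0.058, free room beside it. Origin on the vertical turning axis (own z) at height 0.027. Clockwise from above tightens. Tight ones hold over 0.7 N m; the loose one turns with 0.03 N m for an unknown 0.4 to 1.0 rad to its firm seat
- stud_a (a joint): elastic twist of the stud under knob_a: 0 when nothing twists it, positive when twisted clockwise; 5 N m per rad, so 0.08 rad means 0.4 N m on the knob. It springs back on release
- tip_a (a point): point on knob_a's bar, 17 mm from the axis toward own +x and 17 mm above the knob's origin (height 0.044); it moves as the knob turns
- knob_b: one of three black wing knobs that look alike (letters tell nothing of place). Grip: upright bar 36 mm long (own x), 12 wide (own y), at heights 0.030 to 0.058, free room beside it. Origin on the vertical turning axis (own z) at height 0.027. Clockwise from above tightens. Tight ones hold over 0.7 N m; the loose one turns with 0.03 N m for an unknown 0.4 to 1.0 rad to its firm seat
- stud_b (a joint): elastic twist of the stud under knob_b: 0 when nothing twists it, positive when twisted clockwise; 5 N m per rad, so 0.08 rad means 0.4 N m on the knob. It springs back on release
- tip_b (a point): point on knob_b's bar, 17 mm from the axis toward own +x and 17 mm above the knob's origin (height 0.044); it moves as the knob turns
- knob_c: one of three black wing knobs that look alike (letters tell nothing of place). Grip: upright bar 36 mm long (own x), 12 wide (own y), at heights 0.030 to 0.058, free room beside it. Origin on the vertical turning axis (own z) at height 0.027. Clockwise from above tightens. Tight ones hold over 0.7 N m; the loose one turns with 0.03 N m for an unknown 0.4 to 1.0 rad to its firm seat
- stud_c (a joint): elastic twist of the stud under knob_c: 0 when nothing twists it, positive when twisted clockwise; 5 N m per rad, so 0.08 rad means 0.4 N m on the knob. It springs back on release
- tip_c (a point): point on knob_c's bar, 17 mm from the axis toward own +x and 17 mm above the knob's origin (height 0.044); it moves as the knob turns
- collar: red plastic marker collar, a ring 62 mm outside, 50 mm inside, 22 high, 60 g, lying flat on the bench at the right; take it across its outside or by its wall (6 mm). Origin at the centre of its underside. It passes freely over a knob (widest 38 mm) and its post (34 mm) and lies on the plate
- felt_tin: round tin with a green lid, 66 mm across, 30 high; a bystander. Origin on its underside
- weight_1: brass calibration weight, 36 mm across, 40 high; a bystander. Origin on its underside
- screwdriver_1: red-handled screwdriver lying on the bench, 160 mm long, 26 thick; a bystander. Origin on its underside
Things that resemble listed ones, but are neither listed nor needed, are in the scene too. There is more than one size of the collar; the one meant has the size given above.

How it is judged:
By the outcome, as a careful person would: the job done as asked, in the order asked, and still so for the second after the job is handed in, with the robot touching nothing.
It also fails if it takes over 72 s, if anything falls off the work surface, if the arm or the gripper's body presses on something with over 40 N, if the wrist force passes 120 N, or if a joint passes its speed limit or range.

## Working session

There is one attempt and no reset: what is moved stays moved. The work goes in short steps, Python scripts to look and compute and a shell command to move; the robot and the scene stay as the last step left them, time stands still between calls to the robot, and variables do not carry over. Pictures are saved under pics/ and viewed, and the job is handed in when it is done.

```bash
ls; mkdir -p pics; python3 - <<'E'
from cell import r
import cv2,numpy as np
s=r.state();print(s)
for n in ("scene","top"):
    c=r.read_camera(n);cv2.imwrite(f"pics/{n}0.png",c["color"][:,:,::-1]);print(n,c["fx"],c["fy"],c["cx"],c["cy"],np.round(c["extrinsics"],3).tolist())
c=r.read_camera("wrist");cv2.imwrite("pics/w0.png",c["color"][:,:,::-1]);print(c["fx"],c["cx"],c["cy"],np.round(c["mount"],3).tolist())
E
```

```text
pics
{'clock': 0.0, 'joint_pos': array([ 1.08961621e+00,  1.31145642e-01,  1.48930392e+00, -1.31817971e-05,
        1.52302456e+00, -8.53899679e-02]), 'joint_velocities': array([ 0.00012838,  0.0005736 ,  0.0001257 , -0.00030564,  0.00020815,
       -0.00019718]), 'tau': array([-1.22044865e-03, -5.59834063e+01, -4.91766465e+01,  7.67574599e-02,
        3.52710800e-02, -8.87598389e-05]), 'position': array([231.04470911, 553.13436577, 239.58317835]), 'tool_rot': array([ 1.96605525e-01,  9.80482219e-01, -9.05077467e-04, -2.56624705e-04]), 'ft_force': array([0.11244002, 0.11541163, 0.58789872]), 'torque': array([-0.04633468,  0.03937684, -0.00222861]), 'opening': 93.13191153471062}
scene 427.79149776843775 427.79149776843775 282.2118562960176 209.36466632515388 [[0.685, -0.278, 0.673, -110.995], [-0.728, -0.288, 0.622, -803.9], [0.02, -0.916, -0.4, 411.599], [0.0, 0.0, 0.0, 1.0]]
top 413.7846195969871 413.7846195969871 275.4477812481822 211.35982307933114 [[0.0, -0.99, 0.141, 371.11], [-1.0, -0.001, -0.004, -225.541], [0.004, -0.141, -0.99, 1078.389], [0.0, 0.0, 0.0, 1.0]]
377.32779624314674 283.70364460453146 207.0501428632471 [[0.0, -0.969, -0.245, 67.312], [1.0, 0.0, 0.001, 0.125], [-0.001, -0.245, 0.969, -143.737], [0.0, 0.0, 0.0, 1.0]]
```

View pics/top0.png

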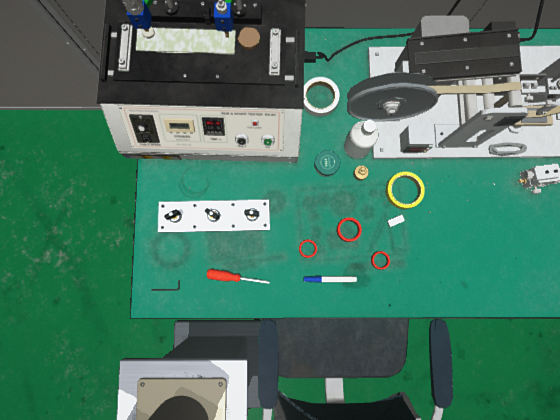

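View pics/scene0.png

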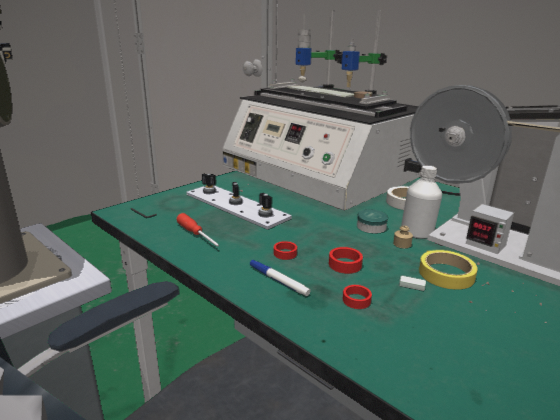

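View pics/w0.png

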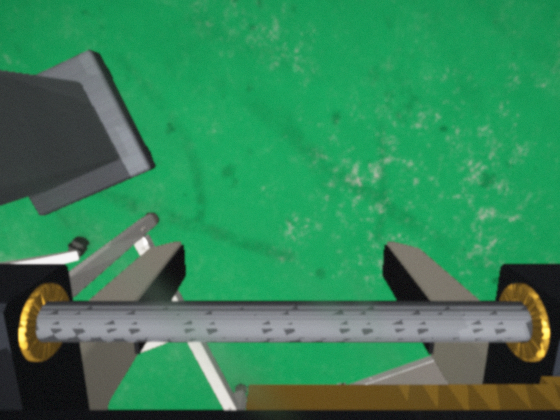

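The top view shows the plate at (214,215), with knobs at about (174,215), (213,215) and (252,214). There are three red rings, at (349,229) large, (308,249) and (381,260). Next I measure them in an enlarged crop.

```bash
cat > h.py <<'E'
import numpy as np,cv2
from cell import r
from scipy.spatial.transform import Rotation as R
def ray(c,u,v,z,E=None):
    E=c["extrinsics"] if E is None else E
    d=E[:3,:3]@np.array([(u-c["cx"])/c["fx"],(v-c["cy"])/c["fy"],1]);o=E[:3,3]
    return o+d*(z-o[2])/d[2]
def proj(c,p,E=None):
    E=c["extrinsics"] if E is None else E
    q=E[:3,:3].T@(np.asarray(p,float)-E[:3,3]);return c["fx"]*q[0]/q[2]+c["cx"],c["fy"]*q[1]/q[2]+c["cy"]
def wrist():
    s=r.state();c=r.read_camera("wrist")
    T=np.eye(4);T[:3,:3]=R.from_quat(s["tool_rot"]).as_matrix();T[:3,3]=s["position"]
    return s,c,T@c["mount"]
E
python3 - <<'E'
from h import *
im=cv2.imread("pics/top0.png")
c=r.read_camera("top")
hsv=cv2.cvtColor(im,cv2.COLOR_BGR2HSV)
m=((hsv[...,0]<8)|(hsv[...,0]>172))&(hsv[...,1]>130)&(hsv[...,2]>80)
n,l,st,ce=cv2.connectedComponentsWithStats(m.astype(np.uint8))
for i in range(1,n):
    if st[i,4]>20:
        x,y,w,h,a=st[i];cx,cy=x+w/2-.5,y+h/2-.5
        L=ray(c,x-.5,cy,22);Rr=ray(c,x+w-.5,cy,22)
        print(st[i],ray(c,cx,cy,11).round(1),np.linalg.norm(Rr-L).round(1))
for p in [(158,201),(269,200),(270,230),(159,231)]: print(ray(c,*p,10).round(1))
for p in [(174,215),(213,215),(252,214)]: print(ray(c,*p,50).round(1))
a=cv2.resize(im[190:240,150:280],None,fx=6,fy=6,interpolation=2)
b=cv2.resize(im[200:290,290:410],None,fx=5,fy=5,interpolation=2)
cv2.imwrite("pics/a1.png",a);cv2.imwrite("pics/b1.png",b)
E
```

```text
[337 218  25  24 205] [ 475.3 -420.5   11. ] 64.2
[299 240  18  18 104] [ 426.1 -312.4   11. ] 45.9
[371 251  19  18 128] [ 398.  -498.2   11. ] 48.3
[207 269  34  13 293] [358.7 -97.5  11. ] 85.7
[549.9  77.1  10. ]
[ 552.8 -213.    10. ]
[ 474.  -215.8   10. ]
[471.2  71.4  10. ]
[507.7  24.4  50. ]
[507.8 -73.3  50. ]
[ 510.3 -170.9   50. ]
```

View pics/a1.png

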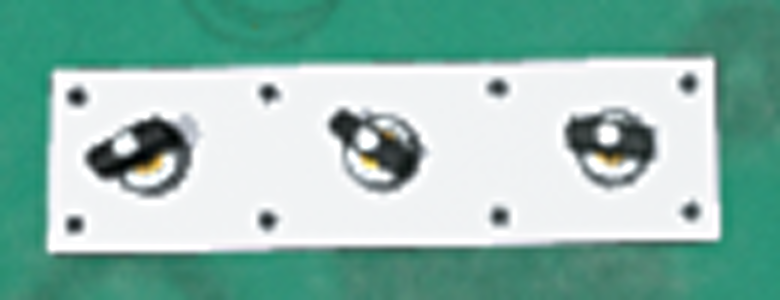

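View pics/b1.png

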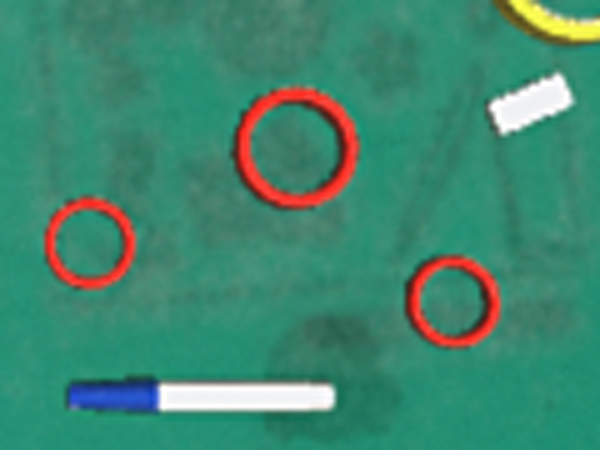

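The ring at (349,229) measures about 62–64 mm across. The others, at (308,249) and (381,260), are about 46 and 48 mm. So the collar is the one at (349,229), roughly (475,-420). I'll move over the plate to look at the knob angles.

```bash
T='{"fingers":0.0,"x":-518,"y":-513,"z":-40,"wz":1.17}'; python3 -m handwheel '[{"fingers":0.0,"x":-518,"y":-513,"z":-40,"wz":1.17},{"fingers":0.0,"x":-518,"y":-513,"z":-40,"wz":1.17},{"fingers":0.0,"x":-518,"y":-513,"z":-40,"wz":1.17},{"fingers":0.0,"x":-518,"y":-513,"z":-40,"wz":1.17},{"fingers":0.0,"x":-518,"y":-513,"z":-40,"wz":1.17},{"fingers":0.0,"x":-518,"y":-513,"z":-40,"wz":1.17},{"fingers":0.0,"x":-518,"y":-513,"z":-40,"wz":1.17},{"fingers":0.0,"x":-518,"y":-513,"z":-40,"wz":1.17}]' 15
cat >> h.py <<'E'
def go(x,y,z,psi_deg):
    "print shift/turn in tool axes to bring tool (pointing down) to x,y,z with tool-y at world angle psi"
    s=r.state();M=R.from_quat(s["tool_rot"]).as_matrix()
    a=np.radians(psi_deg);ty=np.array([np.cos(a),np.sin(a),0]);tz=np.array([0,0,-1.]);tx=np.cross(ty,tz)
    G=np.column_stack([tx,ty,tz])
    print("shift",(M.T@(np.array([x,y,z])-s["position"])).round(1),"turn",R.from_matrix(M.T@G).as_rotvec().round(3),"t",round(s["clock"],2),"pos",s["position"].round(1),"psi",np.degrees(np.arctan2(M[1,1],M[0,1])).round(2),"j6",s["joint_pos"][5].round(2))
E
python3 -c "
from h import *
go(511,-120,280,0)"
```

```text
shift [-517.8 -513.4  -39.5] turn [-1.000e-03  1.000e-03  1.175e+00] t 0.2 pos [231.1 553.3 240. ] psi 67.32 j6 -0.09invalid input at $[0]: expected keys fingers, x, y, z, wx, wy, wz
```

```bash
python3 -m handwheel '[{"fingers":0.0,"x":-518,"y":-513,"z":-40,"wx":0,"wy":0,"wz":1.17},{"fingers":0.0,"x":-518,"y":-513,"z":-40,"wx":0,"wy":0,"wz":1.17},{"fingers":0.0,"x":-518,"y":-513,"z":-40,"wx":0,"wy":0,"wz":1.17},{"fingers":0.0,"x":-518,"y":-513,"z":-40,"wx":0,"wy":0,"wz":1.17},{"fingers":0.0,"x":-518,"y":-513,"z":-40,"wx":0,"wy":0,"wz":1.17},{"fingers":0.0,"x":-518,"y":-513,"z":-40,"wx":0,"wy":0,"wz":1.17},{"fingers":0.0,"x":-518,"y":-513,"z":-40,"wx":0,"wy":0,"wz":1.17},{"fingers":0.0,"x":-518,"y":-513,"z":-40,"wx":0,"wy":0,"wz":1.17}]' 15
python3 -c "
from h import *
go(511,-120,280,0)"
```

```text
clock: 0.87
position: [359.3, 244.5, 259.0]
tool_rot: [0.645, 0.764, 0.0, 0.0]
ft_force: [0.5, 0.7, 0.5]
opening: 47.3
shift [-384.9   88.1  -21. ] turn [ 0.    -0.     0.169] t 0.87 pos [359.3 244.5 259. ] psi 9.7 j6 0.31
```

```bash
python3 -m handwheel '[{"fingers":0.0,"x":-385,"y":88,"z":-21,"wx":0,"wy":0,"wz":0.169},{"fingers":0.0,"x":-385,"y":88,"z":-21,"wx":0,"wy":0,"wz":0.169},{"fingers":0.0,"x":-385,"y":88,"z":-21,"wx":0,"wy":0,"wz":0.169},{"fingers":0.0,"x":-385,"y":88,"z":-21,"wx":0,"wy":0,"wz":0.169},{"fingers":0.0,"x":-385,"y":88,"z":-21,"wx":0,"wy":0,"wz":0.169},{"fingers":0.0,"x":-385,"y":88,"z":-21,"wx":0,"wy":0,"wz":0.169},{"fingers":0.0,"x":-385,"y":88,"z":-21,"wx":0,"wy":0,"wz":0.169},{"fingers":0.0,"x":-385,"y":88,"z":-21,"wx":0,"wy":0,"wz":0.169}]'
python3 -m handwheel '[{"fingers":0.0,"x":-60,"y":14,"z":-2,"wx":0,"wy":0,"wz":0},{"fingers":0.0,"x":-60,"y":14,"z":-2,"wx":0,"wy":0,"wz":0},{"fingers":0.0,"x":-60,"y":14,"z":-2,"wx":0,"wy":0,"wz":0}]'
python3 -c "
from h import *
go(511,-120,280,0)
s,c,E=wrist()
cv2.imwrite('pics/w1.png',c['color'][:,:,::-1])
np.savez('w1.npz',E=E)"
```

```text
clock: 1.53
position: [489.0, -62.5, 276.7]
tool_rot: [0.705, 0.709, 0.0, 0.0]
ft_force: [1.0, 1.3, -0.1]
opening: 46.4
clock: 1.78
position: [503.3, -124.3, 278.1]
tool_rot: [0.707, 0.708, -0.001, 0.0]
ft_force: [1.1, -0.1, -0.8]
opening: 46.6
shift [ 4.3  7.7 -1.9] turn [-0.001  0.001  0.002] t 1.78 pos [ 503.3 -124.3  278.1] psi 0.09 j6 -0.34
```

View pics/w1.png

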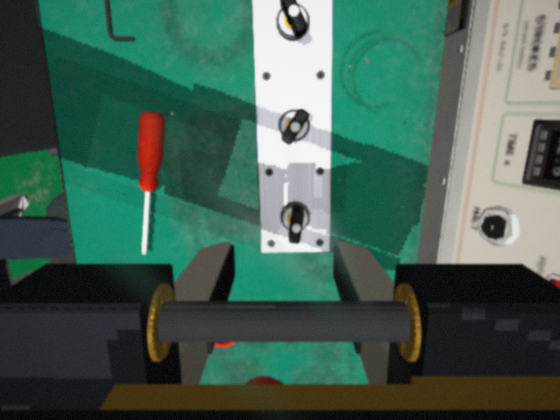

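The wrist view shows all three knobs at about (293,18), (294,125) and (295,220). I'll enlarge them for the angles.

```bash
python3 - <<'E'
from h import *
im=cv2.imread("pics/w1.png")
o=np.hstack([cv2.resize(im[a:a+60,265:325],None,fx=4.4,fy=4.4,interpolation=2) for a in (0,96,190)])
cv2.imwrite("pics/k1.png",o)
c=r.read_camera("wrist");E=np.load("w1.npz")["E"]
# post/knob base rings, bar, plate corner hole fits
for p in [(267,76),(321,75),(269,172),(324,172),(271,243),(321,243)]: print(ray(c,*p,10,E).round(1))
E
```

```text
[486.2 -21.   10. ]
[542.  -19.9  10. ]
[ 487.5 -121.1   10. ]
[ 548. -121.   10.]
[ 489.1 -203.7   10. ]
[ 546.8 -203.5   10. ]
```

View pics/k1.png

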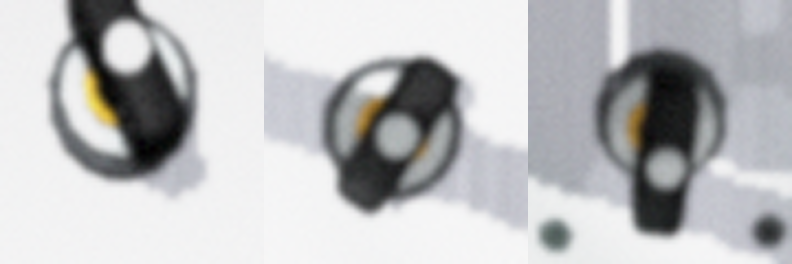

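```bash
python3 - <<'E'
from h import *
c=r.read_camera("wrist");E=np.load("w1.npz")["E"]
for p in [(293.9,10.5),(295.2,126.9),(296.1,228.4)]: print(ray(c,*p,58,E).round(1))
# post rims (circle centre at crop) height ~27
for k,(p,a) in enumerate([((124,98),0),((392-264,130),96),((661-528,115),190)]): print(ray(c,265+p[0]/4.4,a+p[1]/4.4,22,E).round(1))
go(513,-171,140,-5)
E
```

```text
[512.3  29.5  58. ]
[514.4 -70.6  58. ]
[ 516.3 -170.9   58. ]
[512.6  27.6  22. ]
[514.3 -70.6  22. ]
[ 516.4 -168.1   22. ]
shift [-51.4  10.  138.2] turn [-0.001 -0.001  0.093] t 1.93 pos [ 502.8 -119.7  278.3] psi 0.31 j6 -0.34
```

```bash
python3 -m handwheel '[{"fingers":0.0,"x":-51,"y":12,"z":120,"wx":0,"wy":0,"wz":0.09},{"fingers":0.0,"x":-51,"y":12,"z":120,"wx":0,"wy":0,"wz":0.09},{"fingers":0.0,"x":-51,"y":12,"z":120,"wx":0,"wy":0,"wz":0.09},{"fingers":0.0,"x":-51,"y":12,"z":150,"wx":0,"wy":0,"wz":0.09},{"fingers":0.0,"x":-51,"y":12,"z":190,"wx":0,"wy":0,"wz":0.09},{"fingers":0.0,"x":-51,"y":12,"z":223,"wx":0,"wy":0,"wz":0.09},{"fingers":0.0,"x":-51,"y":12,"z":223,"wx":0,"wy":0,"wz":0.09},{"fingers":0.0,"x":-51,"y":12,"z":223,"wx":0,"wy":0,"wz":0.09}]' 8
python3 - <<'E'
from h import *
go(515,-171,55,-5)
s,c,E=wrist()
cv2.imwrite('pics/w2.png',c['color'][:,:,::-1])
print(s["ft_force"].round(2),s["torque"].round(3))
E
```

```text
clock: 2.6
position: [513.7, -168.9, 54.2]
tool_rot: [0.736, 0.677, -0.001, -0.002]
ft_force: [0.8, 0.1, -0.2]
opening: 46.7
shift [-2.   1.4 -0.8] turn [-0.005 -0.002  0.005] t 2.6 pos [ 513.7 -168.9   54.2] psi -4.71 j6 -0.33
[ 0.78  0.14 -0.24] [-0.028  0.049  0.046]
```

View pics/w2.png

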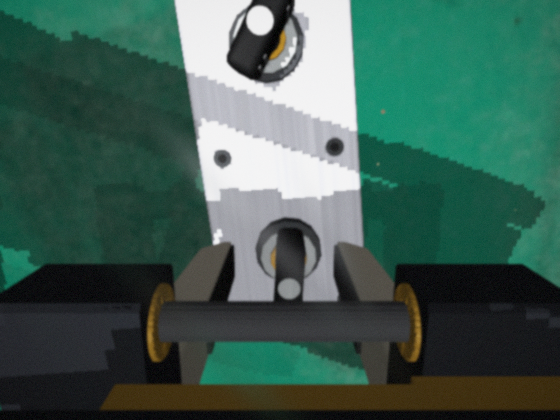

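The bar stands nearly square between the fingers, about 5 px right of their midline, with the cap at (288,289).

```bash
python3 - <<'E'
from h import *
s,c,E=wrist()
M=R.from_quat(s["tool_rot"]).as_matrix()
p=ray(c,288.5,288,58,E);print(p, M.T@(p-s["position"]))
im=cv2.imread("pics/w2.png");cv2.imwrite("pics/k2.png",cv2.resize(im[210:310,230:350],None,fx=5,fy=5,interpolation=2))
print(s["torque"])
E
```

```text
[ 518.15989267 -172.8098097    58.        ] [-2.56017884  2.55565799 -1.19100756]
[-0.14279816  0.08127324 -0.02654494]
```

View pics/k2.png

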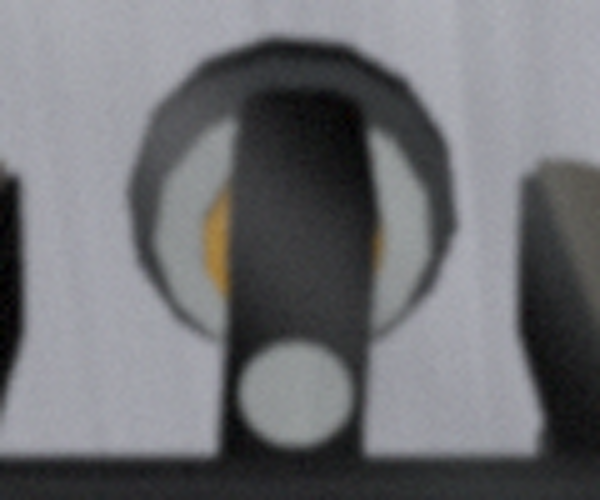

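```bash
python3 -m handwheel '[{"fingers":0.0,"x":-2,"y":2.2,"z":0,"wx":0,"wy":0,"wz":0},{"fingers":-0.6,"x":-2,"y":2.2,"z":0,"wx":0,"wy":0,"wz":0},{"fingers":-1,"x":-2,"y":2.2,"z":0,"wx":0,"wy":0,"wz":0},{"fingers":-1,"x":-2,"y":2.2,"z":0,"wx":0,"wy":0,"wz":0},{"fingers":-1,"x":-2,"y":2.2,"z":0,"wx":0,"wy":0,"wz":0},{"fingers":-1,"x":-2,"y":2.2,"z":0,"wx":0,"wy":0,"wz":0},{"fingers":-1,"x":-2,"y":2.2,"z":0,"wx":0,"wy":0,"wz":0}]' 10
python3 - <<'E'
from h import *
s=r.state();print(s["ft_force"].round(2),s["torque"].round(3),s["opening"],s["clock"]);go(515,-171,55,-5)
E
```

```text
clock: 3.28
position: [515.9, -173.4, 55.5]
tool_rot: [0.736, 0.677, -0.001, -0.001]
ft_force: [-13.3, -0.2, 13.4]
opening: 11.8
[-13.25  -0.21  13.44] [-0.055  2.315  0.011] 11.827703470784739 3.2833
shift [ 2.3 -1.1  0.5] turn [-0.004  0.     0.003] t 3.28 pos [ 515.9 -173.4   55.5] psi -4.81 j6 -0.33
```

```bash
python3 -m handwheel '[{"fingers":-1,"x":0,"y":-1,"z":0,"wx":0,"wy":0,"wz":0},{"fingers":-1,"x":0,"y":-1,"z":0,"wx":0,"wy":0,"wz":0}]' 10
python3 - <<'E'
from h import *
s=r.state();print(s["ft_force"].round(2),s["torque"].round(3),s["opening"],s["clock"])
E
python3 -m handwheel '[{"fingers":-1,"x":0,"y":0,"z":0,"wx":0,"wy":0,"wz":0.03},{"fingers":-1,"x":0,"y":0,"z":0,"wx":0,"wy":0,"wz":0.05},{"fingers":-1,"x":0,"y":0,"z":0,"wx":0,"wy":0,"wz":0.05}]' 10
python3 - <<'E'
from h import *
s=r.state();print(s["ft_force"].round(2),s["torque"].round(3),s["opening"],s["clock"],s["tau"][5]);go(515,-171,55,-5)
E
```

```text
clock: 3.45
position: [515.7, -173.4, 55.6]
tool_rot: [0.736, 0.677, -0.001, -0.0]
ft_force: [-5.6, -0.2, 4.9]
opening: 11.9
[-5.62 -0.18  4.9 ] [-0.183  1.107 -0.027] 11.913297468763545 3.45
clock: 3.7
position: [515.6, -173.3, 55.5]
tool_rot: [0.753, 0.658, -0.001, -0.001]
ft_force: [-7.0, -0.8, 5.9]
opening: 12.0
[-7.04 -0.75  5.91] [-0.119  1.274  0.037] 12.016180704013623 3.7 0.5181270651519299
shift [ 2.2 -0.9  0.5] turn [-0.002  0.    -0.048] t 3.7 pos [ 515.6 -173.3   55.5] psi -7.76 j6 -0.28
```

```bash
python3 -m handwheel '[{"fingers":-1,"x":0,"y":-0.4,"z":0,"wx":0,"wy":0,"wz":0.03},{"fingers":-1,"x":0,"y":-0.4,"z":0,"wx":0,"wy":0,"wz":0.05},{"fingers":-1,"x":0,"y":-0.4,"z":0,"wx":0,"wy":0,"wz":0.05}]' 10
python3 - <<'E'
from h import *
for i in range(4):
    s,c,E=wrist()
    print(s["ft_force"].round(2),s["torque"].round(3),s["opening"],s["clock"],s["tau"][5])
cv2.imwrite('pics/w3.png',cv2.resize(c['color'][200:320,210:370,::-1],None,fx=5,fy=5)) 
E
```

```text
clock: 3.95
position: [515.4, -173.3, 55.6]
tool_rot: [0.77, 0.639, -0.001, -0.0]
ft_force: [-6.5, -1.2, 5.3]
opening: 12.2
[-6.54 -1.18  5.31] [-0.163  1.135  0.036] 12.190743820452647 3.95 0.5124453082680702
[-5.84 -2.33  5.67] [-0.236  1.219 -0.007] 11.829311977372802 4.0 0.2582547068595886
[-5.62 -1.01  4.74] [-0.211  1.147  0.016] 11.818723261859388 4.05 0.09363230550661683
[-5.74 -0.78  5.89] [-0.205  1.159  0.031] 12.134029445104677 4.1 0.04407238564454019
```

View pics/w3.png

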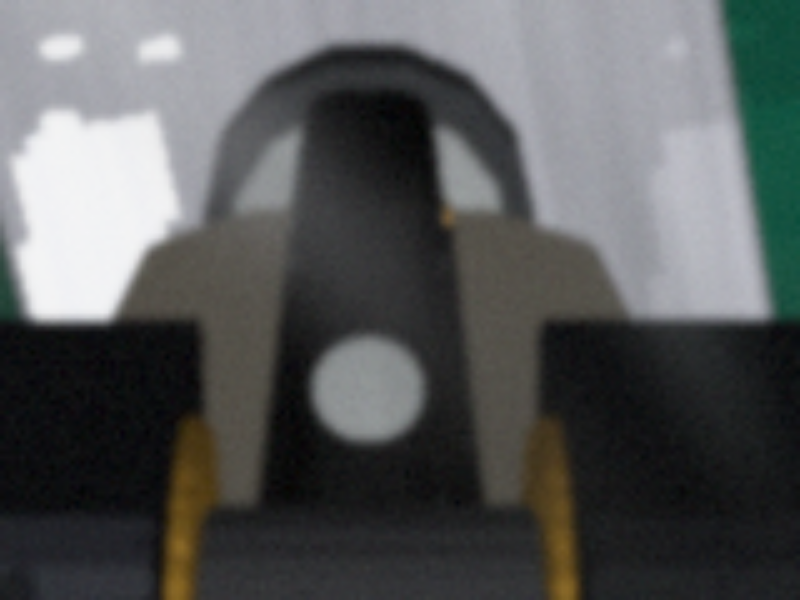

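The knob followed the fingers through 0.10 rad with only about 0.03 N m of resistance, so the right-hand knob (y≈-171) is the loose one. I'll keep turning in small steps with a light grip.

```bash
cat > t.py <<'E'
from h import *
s=r.state();M=R.from_quat(s["tool_rot"]).as_matrix()
print("F",(M.T@s["ft_force"]).round(1),"Tz",s["torque"][2].round(3),"psi",np.arctan2(M[1,1],M[0,1]).round(4),"open",round(s["opening"],2),"pos",s["position"].round(1))
E
python3 -m handwheel '[{"fingers":-1,"x":0,"y":-0.5,"z":0,"wx":0,"wy":0,"wz":0.03},{"fingers":-1,"x":0,"y":-0.5,"z":0,"wx":0,"wy":0,"wz":0.06},{"fingers":-1,"x":0,"y":-0.5,"z":0,"wx":0,"wy":0,"wz":0.08}]' 10 | head -1; python3 t.py
python3 -m handwheel '[{"fingers":-1,"x":0,"y":0,"z":0,"wx":0,"wy":0,"wz":0.03},{"fingers":-1,"x":0,"y":0,"z":0,"wx":0,"wy":0,"wz":0.06},{"fingers":-1,"x":0,"y":0,"z":0,"wx":0,"wy":0,"wz":0.08}]' 10 | head -1; python3 t.py
```

```text
clock: 4.4
F [-1.9 -3.9 -4.4] Tz 0.049 psi -0.2658 open 11.57 pos [ 515.2 -173.3   55.6]
clock: 4.65
F [-3.1 -5.4 -6.1] Tz 0.039 psi -0.3457 open 11.94 pos [ 515.  -173.2   55.6]
```

```bash

python3 -m handwheel '[{"fingers":-1,"x":0,"y":-0.3,"z":0,"wx":0,"wy":0,"wz":0.03},{"fingers":-1,"x":0,"y":-0.5,"z":0,"wx":0,"wy":0,"wz":0.06},{"fingers":-1,"x":0,"y":-0.5,"z":0,"wx":0,"wy":0,"wz":0.08}]' 10 | head -1; python3 t.py
python3 -m handwheel '[{"fingers":-1,"x":0,"y":0,"z":0,"wx":0,"wy":0,"wz":0.03},{"fingers":-1,"x":0,"y":0,"z":0,"wx":0,"wy":0,"wz":0.05},{"fingers":-1,"x":0,"y":0,"z":0,"wx":0,"wy":0,"wz":0.05}]' 10 | head -1; python3 t.py
```

```text
clock: 4.9
F [-4.1 -4.1 -4.4] Tz 0.009 psi -0.4257 open 11.94 pos [ 514.8 -173.1   55.6]
clock: 5.15
F [-3.8 -4.8 -4.6] Tz -0.01 psi -0.4754 open 12.04 pos [ 514.6 -173.    55.6]
```

```bash

python3 -m handwheel '[{"fingers":-1,"x":0,"y":0,"z":0,"wx":0,"wy":0,"wz":0.03},{"fingers":-1,"x":0,"y":0,"z":0,"wx":0,"wy":0,"wz":0.05},{"fingers":-1,"x":0,"y":0,"z":0,"wx":0,"wy":0,"wz":0.05}]' 10 | head -1; python3 t.py

```

```text
clock: 5.4
F [-3.3 -5.  -6. ] Tz -0.011 psi -0.5253 open 11.72 pos [ 514.6 -173.    55.6]
```

```bash

python3 -m handwheel '[{"fingers":-1,"x":0,"y":0,"z":0,"wx":0,"wy":0,"wz":0.03},{"fingers":-1,"x":0,"y":0,"z":0,"wx":0,"wy":0,"wz":0.06},{"fingers":-1,"x":0,"y":0,"z":0,"wx":0,"wy":0,"wz":0.06}]' 10 | head -1; python3 t.py

```

```text
clock: 5.65
F [-3.8 -5.  -6.6] Tz -0.004 psi -0.586 open 11.65 pos [ 514.4 -172.9   55.6]
```

```bash

python3 -m handwheel '[{"fingers":-1,"x":0,"y":0,"z":0,"wx":0,"wy":0,"wz":0.03},{"fingers":-1,"x":0,"y":0,"z":0,"wx":0,"wy":0,"wz":0.06},{"fingers":-1,"x":0,"y":0,"z":0,"wx":0,"wy":0,"wz":0.06}]' 10 | head -1; python3 t.py

```

```text
clock: 5.9
F [-4.9 -6.2 -7.5] Tz 0.026 psi -0.646 open 12.44 pos [ 514.3 -172.8   55.5]
```

```bash

python3 -m handwheel '[{"fingers":-1,"x":0,"y":0,"z":0,"wx":0,"wy":0,"wz":0.03},{"fingers":-1,"x":0,"y":-0.4,"z":0,"wx":0,"wy":0,"wz":0.05},{"fingers":-1,"x":0,"y":-0.4,"z":0,"wx":0,"wy":0,"wz":0.05}]' 10 | head -1; python3 t.py

```

```text
clock: 6.15
F [-5.5 -4.5 -6.2] Tz -0.062 psi -0.6953 open 12.04 pos [ 514.2 -172.7   55.5]
```

```bash

python3 -m handwheel '[{"fingers":-1,"x":0,"y":0,"z":0,"wx":0,"wy":0,"wz":0.03},{"fingers":-1,"x":0,"y":0,"z":0,"wx":0,"wy":0,"wz":0.05},{"fingers":-1,"x":0,"y":0,"z":0,"wx":0,"wy":0,"wz":0.05}]' 10 | head -1; python3 t.py; python3 -c "
from h import *
s,c,E=wrist()
cv2.imwrite('pics/w4.png',cv2.resize(c['color'][200:320,210:370,::-1],None,fx=5,fy=5)) "

```

```text
clock: 6.4
F [-6.1 -4.8 -6.2] Tz 0.076 psi -0.7454 open 11.91 pos [ 514.1 -172.6   55.6]
```

View pics/w4.png

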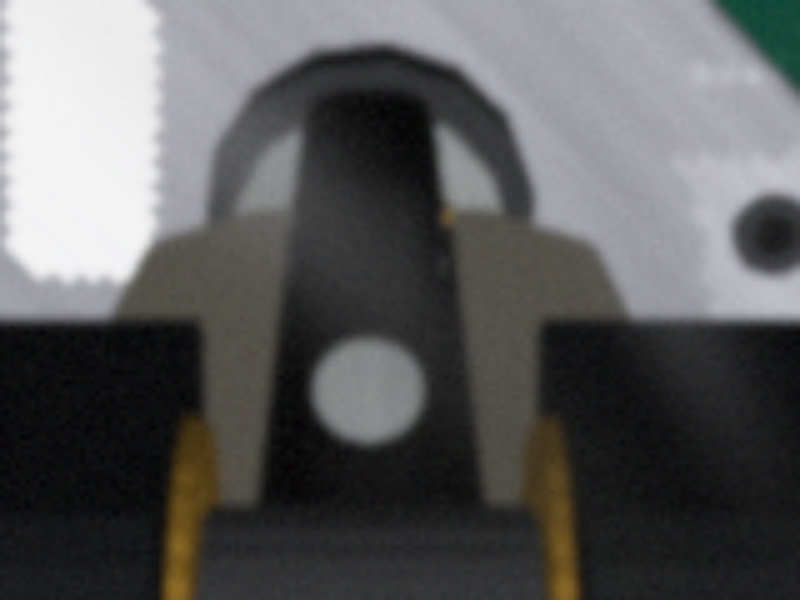

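The bar is still square between the fingers after 0.66 rad, with no seat yet.

```bash

python3 -m handwheel '[{"fingers":-1,"x":0,"y":0,"z":0,"wx":0,"wy":0,"wz":0.03},{"fingers":-1,"x":0,"y":0,"z":0,"wx":0,"wy":0,"wz":0.05},{"fingers":-1,"x":0,"y":0,"z":0,"wx":0,"wy":0,"wz":0.05}]' 10 | head -1; python3 t.py

```

```text
clock: 6.7
F [-5.1 -4.9 -7.1] Tz 0.008 psi -0.7953 open 12.07 pos [ 514.  -172.5   55.5]
```

```bash

python3 -m handwheel '[{"fingers":-1,"x":0,"y":0,"z":0,"wx":0,"wy":0,"wz":0.03},{"fingers":-1,"x":0,"y":0,"z":0,"wx":0,"wy":0,"wz":0.05},{"fingers":-1,"x":0,"y":0,"z":0,"wx":0,"wy":0,"wz":0.05}]' 10 | head -1; python3 t.py

```

```text
clock: 6.95
F [-5.2 -5.3 -7.6] Tz 0.042 psi -0.8453 open 11.55 pos [ 513.9 -172.5   55.6]
```

```bash

python3 -m handwheel '[{"fingers":-1,"x":0,"y":0,"z":0,"wx":0,"wy":0,"wz":0.03},{"fingers":-1,"x":0,"y":0,"z":0,"wx":0,"wy":0,"wz":0.05},{"fingers":-1,"x":0,"y":0,"z":0,"wx":0,"wy":0,"wz":0.05}]' 10 | head -1; python3 t.py

```

```text
clock: 7.2
F [-6.2 -5.9 -8.3] Tz 0.178 psi -0.8952 open 11.57 pos [ 513.9 -172.4   55.5]
```

```bash

python3 -m handwheel '[{"fingers":-1,"x":0,"y":0,"z":0,"wx":0,"wy":0,"wz":0.03},{"fingers":-1,"x":0,"y":0,"z":0,"wx":0,"wy":0,"wz":0.05},{"fingers":-1,"x":0,"y":0,"z":0,"wx":0,"wy":0,"wz":0.05}]' 10 | head -1; python3 t.py

```

```text
clock: 7.45
F [-5.5 -4.3 -7.1] Tz 0.22 psi -0.945 open 12.4 pos [ 514.  -172.3   55.5]
```

Torque rises to 0.18–0.22 N m near psi≈-0.87, so the seat is reached and the light grip is starting to slip. I'll ease back a little, grip more firmly, then nip up in small steps with averaged torque.

```bash
cat > ta.py <<'E'
from h import *
T=[];P=[]
for i in range(5):
    s,c,E=wrist();M=R.from_quat(s["tool_rot"]).as_matrix();T.append(s["torque"][2]);P.append(np.arctan2(M[1,1],M[0,1]))
print("Tz mean",np.mean(T).round(3),"sd",np.std(T).round(3),"psi",np.mean(P).round(4),"open",round(s["opening"],2),"F",(M.T@s["ft_force"]).round(1),"t",s["clock"])
cv2.imwrite('pics/wt%d.png'%int(s["clock"]*100),cv2.resize(c['color'][200:320,210:370,::-1],None,fx=5,fy=5))
E
python3 ta.py
python3 -m handwheel '[{"fingers":-1,"x":0,"y":0,"z":0,"wx":0,"wy":0,"wz":-0.045},{"fingers":-1,"x":0,"y":0,"z":0,"wx":0,"wy":0,"wz":-0.045}]' 10 | head -1; python3 ta.py
python3 -m handwheel '[{"fingers":-1,"x":0,"y":0,"z":0,"wx":0,"wy":0,"wz":0},{"fingers":-1,"x":0,"y":0,"z":0,"wx":0,"wy":0,"wz":0}]' 40 | head -1; python3 ta.py
```

```text
Tz mean 0.21 sd 0.037 psi -0.944 open 12.74 F [-5.3 -4.7 -7.1] t 7.65
clock: 7.87
Tz mean 0.091 sd 0.017 psi -0.8981 open 11.96 F [-5.5 -4.7 -7.3] t 8.0667
clock: 8.28
Tz mean 0.151 sd 0.031 psi -0.8988 open 11.56 F [-4.4 -6.4 -7.2] t 8.4833
```

```bash

python3 -m handwheel '[{"fingers":-1,"x":0,"y":0,"z":0,"wx":0,"wy":0,"wz":0.015},{"fingers":-1,"x":0,"y":0,"z":0,"wx":0,"wy":0,"wz":0.03},{"fingers":-1,"x":0,"y":0,"z":0,"wx":0,"wy":0,"wz":0.03}]' 40 | head -1; python3 ta.py
```

```text
clock: 8.78
Tz mean 0.275 sd 0.03 psi -0.9289 open 11.63 F [-5.5 -5.1 -7. ] t 8.9833
```

```bash

python3 -m handwheel '[{"fingers":-1,"x":0,"y":0,"z":0,"wx":0,"wy":0,"wz":0.012},{"fingers":-1,"x":0,"y":0,"z":0,"wx":0,"wy":0,"wz":0.025},{"fingers":-1,"x":0,"y":0,"z":0,"wx":0,"wy":0,"wz":0.025}]' 40 | head -1; python3 ta.py
```

```text
clock: 9.28
Tz mean 0.349 sd 0.024 psi -0.9537 open 12.0 F [-5.6 -5.4 -7. ] t 9.4833
```

```bash

python3 -m handwheel '[{"fingers":-1,"x":0,"y":0,"z":0,"wx":0,"wy":0,"wz":0.007},{"fingers":-1,"x":0,"y":0,"z":0,"wx":0,"wy":0,"wz":0.012},{"fingers":-1,"x":0,"y":0,"z":0,"wx":0,"wy":0,"wz":0.012}]' 42 | head -1; python3 ta.py;python3 ta.py
```

```text
clock: 9.78
Tz mean 0.408 sd 0.015 psi -0.9655 open 12.04 F [-5.6 -5.2 -7.2] t 9.9833
Tz mean 0.391 sd 0.023 psi -0.9654 open 11.49 F [-7.3 -5.  -7.6] t 10.2333
```

The torque averages 0.40 N m. Now I release, rise and go to the collar.

```bash

python3 -m handwheel '[{"fingers":-0.6,"x":0,"y":0,"z":0,"wx":0,"wy":0,"wz":0},{"fingers":0,"x":0,"y":0,"z":0,"wx":0,"wy":0,"wz":0},{"fingers":0.0,"x":0,"y":0,"z":0,"wx":0,"wy":0,"wz":0},{"fingers":0,"x":0,"y":0,"z":-30,"wx":0,"wy":0,"wz":0},{"fingers":0,"x":0,"y":0,"z":-70,"wx":0,"wy":0,"wz":0},{"fingers":0,"x":0,"y":0,"z":-110,"wx":0,"wy":0,"wz":0},{"fingers":0.0,"x":0,"y":0,"z":-150,"wx":0,"wy":0,"wz":0},{"fingers":0.0,"x":0,"y":0,"z":-150,"wx":0,"wy":0,"wz":0}]' 20
python3 - <<'E'
from h import *
s,c,E=wrist()
cv2.imwrite('pics/w5.png',c['color'][:,:,::-1])
np.savez('w5.npz',E=E)
go(475,-400,200,0)
E
```

```text
clock: 10.95
position: [519.3, -174.4, 215.6]
tool_rot: [0.955, 0.298, 0.006, 0.005]
ft_force: [1.8, -0.1, 1.8]
opening: 46.6
shift [-164.2  161.2   12.3] turn [ 0.012 -0.001 -0.966] t 11.0 pos [ 518.2 -174.   211.8] psi -55.34 j6 0.55
```

View pics/w5.png

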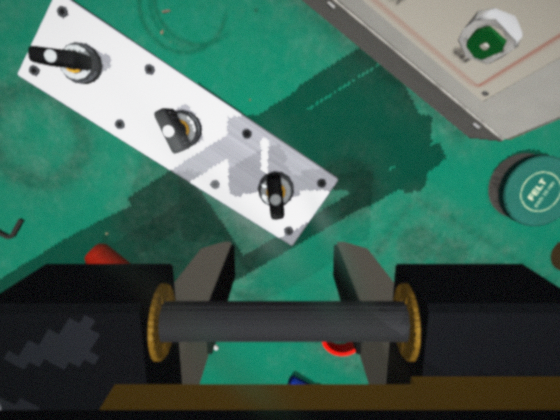

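The knob stands free with its cap at (275,200), and the other knobs look untouched. Next I move to view the collar.

```bash
python3 - <<'E'
from h import *
E=np.load("w5.npz")["E"];c=r.read_camera("wrist")
print("axis@58",ray(c,276,199,58,E),"cap other",ray(c,169,131,58,E),ray(c,51,56,58,E))
go(475,-470,200,0)
E
```

```text
axis@58 [ 516.85817094 -170.81713362   58.        ] cap other [514.35601094 -71.07426464  58.        ] [511.85128412  29.00964133  58.        ]
shift [-203.   220.4    8.7] turn [ 0.006 -0.001 -0.966] t 11.05 pos [ 516.6 -173.3  208.3] psi -55.34 j6 0.55
```

```bash
python3 -m handwheel '[{"fingers":0.72,"x":-203,"y":221,"z":6,"wx":0,"wy":0,"wz":-0.966},{"fingers":0.72,"x":-203,"y":221,"z":6,"wx":0,"wy":0,"wz":-0.966},{"fingers":0.72,"x":-203,"y":221,"z":6,"wx":0,"wy":0,"wz":-0.966},{"fingers":0.72,"x":-203,"y":221,"z":6,"wx":0,"wy":0,"wz":-0.966},{"fingers":0.72,"x":-203,"y":221,"z":6,"wx":0,"wy":0,"wz":-0.966},{"fingers":0.72,"x":-203,"y":221,"z":6,"wx":0,"wy":0,"wz":-0.966},{"fingers":0.72,"x":-203,"y":221,"z":6,"wx":0,"wy":0,"wz":-0.966},{"fingers":0.72,"x":-203,"y":221,"z":6,"wx":0,"wy":0,"wz":-0.966}]' 20
python3 - <<'E'
from h import *
go(475,-470,200,0)
s,c,E=wrist()
cv2.imwrite('pics/w6.png',c['color'][:,:,::-1])
np.savez('w6.npz',E=E)
E
```

```text
clock: 11.72
position: [470.8, -473.9, 196.2]
tool_rot: [0.706, 0.708, -0.001, -0.001]
ft_force: [0.3, -0.5, -0.2]
opening: 80.0
shift [ 3.9  4.2 -3.8] turn [-0.003 -0.001  0.003] t 11.72 pos [ 470.8 -473.9  196.2] psi 0.18 j6 -0.87
```

View pics/w6.png

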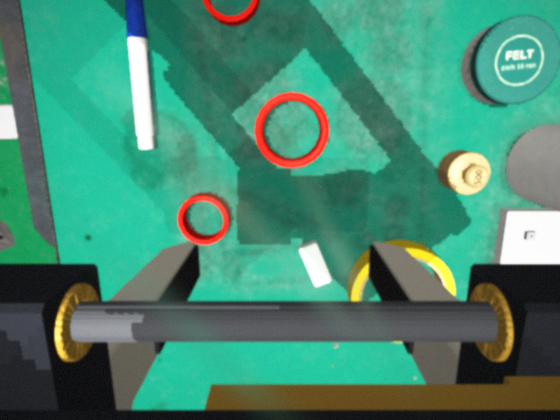

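The larger red ring is at (292,130), with the small ones at (203,219) and (230,5). I measure its size and centre.

```bash
python3 - <<'E'
from h import *
im=cv2.imread("pics/w6.png");c=r.read_camera("wrist");E=np.load("w6.npz")["E"]
hsv=cv2.cvtColor(im,cv2.COLOR_BGR2HSV)
m=((hsv[...,0]<8)|(hsv[...,0]>172))&(hsv[...,1]>130)&(hsv[...,2]>60)
m[250:]=0
n,l,st,ce=cv2.connectedComponentsWithStats(m.astype(np.uint8))
for i in range(1,n):
    if st[i,4]>100:
        cn=max(cv2.findContours((l==i).astype(np.uint8),0,2)[0],key=len)[:,0]
        for z in (0,22):
            q=np.array([ray(c,*p,z,E)[:2] for p in cn]);(x,y),rad=cv2.minEnclosingCircle(q.astype(np.float32));print(st[i],z,round(x,1),round(y,1),"D",round(2*rad,1), np.ptp(q,0).round(1))
cv2.imwrite("pics/c6.png",cv2.resize(im[80:180,230:350],None,fx=5,fy=5,interpolation=2))
go(475,-420,25,0)
E
```

```text
[203   0  57  26 602] 0 427.1 -318.2 D 45.9 [45.8 18.9]
[203   0  57  26 602] 22 430.0 -323.9 D 42.9 [42.9 17.6]
[ 255   92   74   76 1829] 0 477.2 -422.2 D 66.3 [64.7 65. ]
[ 255   92   74   76 1829] 22 476.8 -421.1 D 62.0 [60.5 60.8]
[ 178  194   52   51 1091] 0 395.9 -504.0 D 50.9 [48.4 48.8]
[ 178  194   52   51 1091] 22 400.8 -497.7 D 47.6 [45.2 45.6]
shift [ 51.9   4.3 171.2] turn [-0.003 -0.002  0.   ] t 11.82 pos [ 471.2 -472.3  196.1] psi 0.01 j6 -0.86
```

View pics/c6.png

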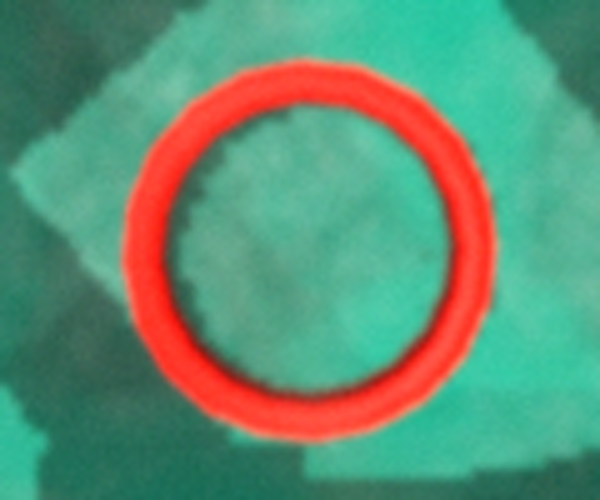

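The collar measures 62.0 mm across, centred at about (476,-421). The others measure 46–48 mm. Grasping across the outside.

```bash
python3 -m handwheel '[{"fingers":0.72,"x":40,"y":5,"z":5,"wx":0,"wy":0,"wz":0},{"fingers":0.72,"x":51,"y":5,"z":40,"wx":0,"wy":0,"wz":0},{"fingers":0.72,"x":51,"y":5,"z":80,"wx":0,"wy":0,"wz":0},{"fingers":0.72,"x":51,"y":5,"z":115,"wx":0,"wy":0,"wz":0},{"fingers":0.72,"x":51,"y":5,"z":140,"wx":0,"wy":0,"wz":0},{"fingers":0.72,"x":51,"y":5,"z":160,"wx":0,"wy":0,"wz":0},{"fingers":0.72,"x":51,"y":5,"z":169,"wx":0,"wy":0,"wz":0},{"fingers":0.72,"x":51,"y":5,"z":169,"wx":0,"wy":0,"wz":0}]' 20
python3 - <<'E'
from h import *
go(476,-421,26,0)
s,c,E=wrist()
cv2.imwrite('pics/w7.png',c['color'][:,:,::-1])
E
```

```text
clock: 12.48
position: [476.6, -415.7, 26.4]
tool_rot: [0.707, 0.707, 0.0, -0.004]
ft_force: [-0.1, -0.6, 0.5]
opening: 79.9
shift [-5.3 -0.6  0.4] turn [-0.005 -0.005 -0.001] t 12.48 pos [ 476.6 -415.7   26.4] psi -0.05 j6 -0.8
```

View pics/w7.png

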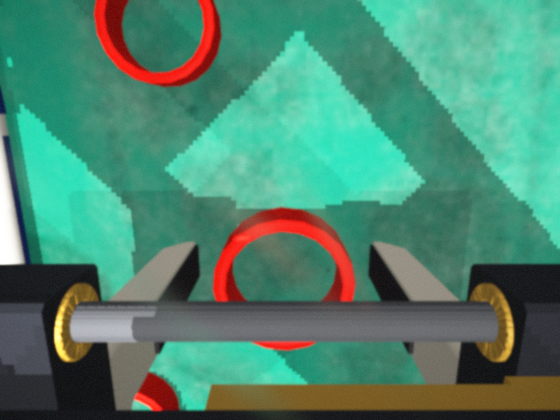

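```bash
python3 -m handwheel '[{"fingers":0.72,"x":-4.5,"y":0,"z":0,"wx":0,"wy":0,"wz":0},{"fingers":0.72,"x":-4.5,"y":0,"z":0,"wx":0,"wy":0,"wz":0},{"fingers":0.2,"x":-4.5,"y":0,"z":0,"wx":0,"wy":0,"wz":0},{"fingers":0.2,"x":-4.5,"y":0,"z":0,"wx":0,"wy":0,"wz":0},{"fingers":0.2,"x":-4.5,"y":0,"z":0,"wx":0,"wy":0,"wz":0},{"fingers":0.2,"x":-4.5,"y":0,"z":0,"wx":0,"wy":0,"wz":0}]' 20
python3 -m handwheel '[{"fingers":0.2,"x":0,"y":0,"z":-10,"wx":0,"wy":0,"wz":0},{"fingers":0.2,"x":0,"y":0,"z":-40,"wx":0,"wy":0,"wz":0},{"fingers":0.2,"x":0,"y":0,"z":-80,"wx":0,"wy":0,"wz":0},{"fingers":0.2,"x":0,"y":0,"z":-100,"wx":0,"wy":0,"wz":0},{"fingers":0.2,"x":0,"y":0,"z":-100,"wx":0,"wy":0,"wz":0},{"fingers":0.2,"x":0,"y":0,"z":-100,"wx":0,"wy":0,"wz":0}]' 20
python3 - <<'E'
from h import *
go(515.5,-171.5,126,0)
s,c,E=wrist()
cv2.imwrite('pics/w8.png',c['color'][:,:,::-1])
E
```

```text
clock: 13.03
position: [478.8, -423.8, 31.5]
tool_rot: [0.707, 0.707, -0.0, 0.001]
ft_force: [0.3, 0.6, 4.7]
opening: 62.2
clock: 13.53
position: [479.4, -424.3, 133.2]
tool_rot: [0.707, 0.707, -0.0, 0.002]
ft_force: [-0.3, -0.5, -0.6]
opening: 62.2
shift [252.9  36.1   6.6] turn [ 0.003  0.003 -0.   ] t 13.53 pos [ 479.4 -424.3  133.2] psi -0.0 j6 -0.8
```

View pics/w8.png

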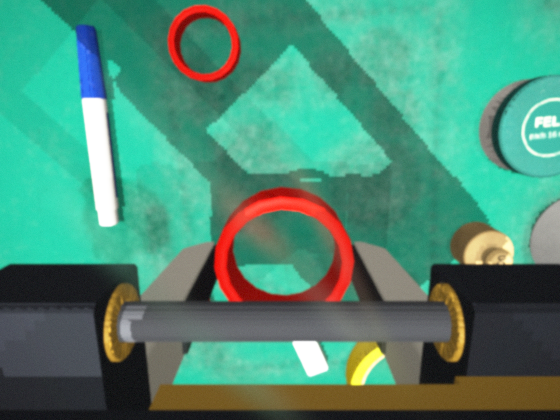

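The collar is held, with an opening of 62.2 mm. I check its position in the gripper.

```bash
python3 - <<'E'
from h import *
s,c,E=wrist();im=c["color"][:,:,::-1]
hsv=cv2.cvtColor(np.ascontiguousarray(im),cv2.COLOR_BGR2HSV)
m=((hsv[...,0]<8)|(hsv[...,0]>172))&(hsv[...,1]>130)&(hsv[...,2]>60)
m[298:]=0;m[:150]=0
v,u=np.where(m);
zt=s["position"][2]-9.5
M=R.from_quat(s["tool_rot"]).as_matrix()
# outer top rim: leftmost/rightmost/topmost points
from scipy.optimize import least_squares
pts=[]
for row in range(195,295,3):
    w=np.where(m[row])[0]
    if len(w): pts+= [(w.min()-.5,row),(w.max()+.5,row)]
for col in range(225,345,4):
    w=np.where(m[:,col])[0]
    if len(w): pts.append((col,w.min()-.5))
q=np.array([(M.T@(ray(c,*p,zt,E)-s["position"]))[:2] for p in pts])
f=least_squares(lambda a:np.hypot(q[:,0]-a[0],q[:,1]-a[1])-a[2],[0,0,31],loss="soft_l1")
print("collar centre in tool xy, radius",f.x.round(2), s["position"].round(1))
go(515.5,-171.5,126,0)
E
```

```text
collar centre in tool xy, radius [ 5.76  0.6  30.67] [ 478.5 -423.4  131. ]
shift [251.3  37.7   3.8] turn [-0.001 -0.001 -0.   ] t 13.63 pos [ 477.8 -422.8  129.5] psi -0.0 j6 -0.8
```

```bash
python3 -m handwheel '[{"fingers":0.2,"x":248,"y":37,"z":2,"wx":0,"wy":0,"wz":0},{"fingers":0.2,"x":248,"y":37,"z":2,"wx":0,"wy":0,"wz":0},{"fingers":0.2,"x":248,"y":37,"z":2,"wx":0,"wy":0,"wz":0},{"fingers":0.2,"x":248,"y":37,"z":2,"wx":0,"wy":0,"wz":0},{"fingers":0.2,"x":248,"y":37,"z":2,"wx":0,"wy":0,"wz":0},{"fingers":0.2,"x":248,"y":37,"z":2,"wx":0,"wy":0,"wz":0},{"fingers":0.2,"x":248,"y":37,"z":2,"wx":0,"wy":0,"wz":0},{"fingers":0.2,"x":248,"y":37,"z":2,"wx":0,"wy":0,"wz":0}]' 20
python3 -m handwheel '[{"fingers":0.2,"x":0,"y":0,"z":0,"wx":0,"wy":0,"wz":0},{"fingers":0.2,"x":0,"y":0,"z":0,"wx":0,"wy":0,"wz":0},{"fingers":0.2,"x":0,"y":0,"z":0,"wx":0,"wy":0,"wz":0},{"fingers":0.2,"x":0,"y":0,"z":0,"wx":0,"wy":0,"wz":0}]' 20
python3 - <<'E'
from h import *
go(515,-175.5,126,0)
s,c,E=wrist()
cv2.imwrite('pics/w9.png',c['color'][:,:,::-1])
M=R.from_quat(s["tool_rot"]).as_matrix()
E

```

```text
clock: 14.3
position: [514.4, -172.5, 126.5]
tool_rot: [0.706, 0.709, -0.001, -0.002]
ft_force: [-0.1, -0.3, -0.9]
opening: 62.5
clock: 14.63
position: [515.1, -176.6, 128.3]
tool_rot: [0.708, 0.706, -0.0, -0.0]
ft_force: [0.2, -0.4, -0.4]
opening: 62.5
shift [ 1.1 -0.1  2.3] turn [-0.    -0.    -0.002] t 14.63 pos [ 515.1 -176.6  128.3] psi -0.11 j6 -0.42
```

View pics/w9.png

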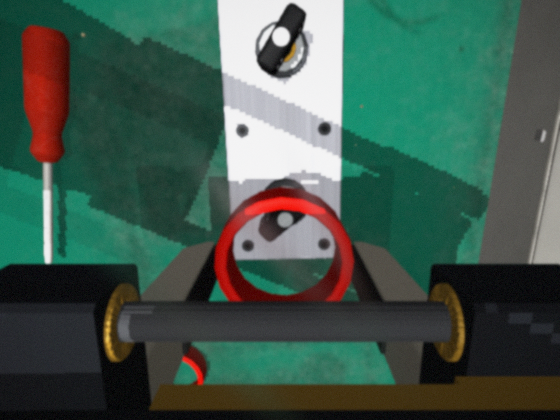

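The collar hangs above the knob, whose cap is visible through it at (285,220). I work out both positions in the tool frame.

```bash
python3 - <<'E'
from h import *
s,c,E=wrist();M=R.from_quat(s["tool_rot"]).as_matrix()
im=cv2.imread("pics/w9.png")
p=ray(c,285,220,58,E);print("cap",p.round(1),(M.T@(p-s["position"])).round(2),s["position"].round(1))
cv2.imwrite("pics/c9.png",cv2.resize(im[170:320,200:370],None,fx=4,fy=4,interpolation=2))
# predicted collar rims for centre offset a
for zr,rad in ((-9.5,31),(-9.5,25),(-31.5,25)):
  for a in (2,4,6):
    o=[proj(c,s["position"]+M@np.array([a+rad*np.cos(t),0.5+rad*np.sin(t),-zr]),E) for t in (0,np.pi/2,np.pi,-np.pi/2)]
    print(zr,rad,a,np.round(o,1).tolist())
E

```

```text
cap [ 516.5 -170.6   58. ] [ 5.83  1.33 70.38] [ 515.1 -176.5  128.4]
-9.5 31 2 [[283.5, 197.9], [354.5, 267.3], [283.5, 330.4], [212.5, 267.2]]
-9.5 31 4 [[283.5, 193.2], [354.8, 263.0], [283.5, 326.5], [212.3, 262.9]]
-9.5 31 6 [[283.5, 188.5], [355.0, 258.7], [283.5, 322.6], [212.1, 258.6]]
-9.5 25 2 [[283.5, 211.9], [340.8, 267.3], [283.5, 318.6], [226.2, 267.2]]
-9.5 25 4 [[283.5, 207.3], [341.0, 263.0], [283.5, 314.6], [226.1, 262.9]]
-9.5 25 6 [[283.5, 202.6], [341.1, 258.7], [283.5, 310.6], [225.9, 258.6]]
-31.5 25 2 [[283.6, 200.0], [334.3, 249.4], [283.5, 295.7], [232.8, 249.4]]
-31.5 25 4 [[283.6, 195.9], [334.4, 245.6], [283.5, 292.1], [232.7, 245.5]]
-31.5 25 6 [[283.6, 191.8], [334.5, 241.7], [283.5, 288.5], [232.6, 241.7]]
```

View pics/c9.png

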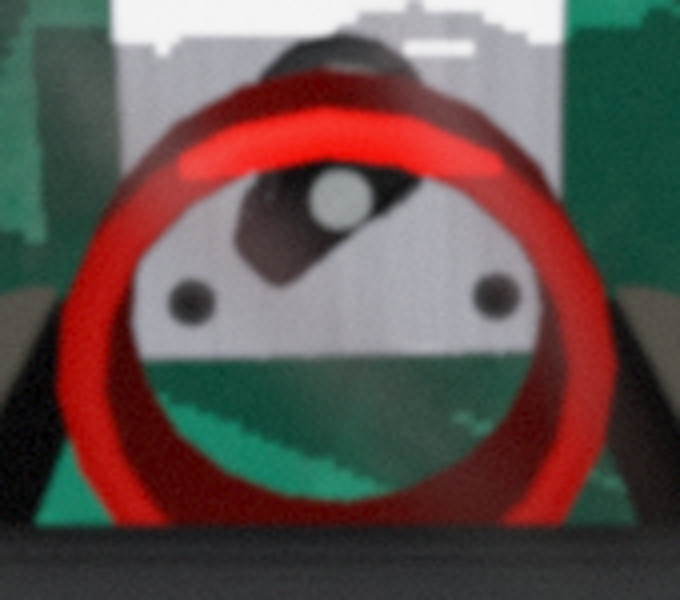

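```bash
python3 -m handwheel '[{"fingers":0.2,"x":1.2,"y":0.5,"z":15,"wx":0,"wy":0,"wz":0},{"fingers":0.2,"x":1.2,"y":0.5,"z":30,"wx":0,"wy":0,"wz":0},{"fingers":0.2,"x":1.2,"y":0.5,"z":40,"wx":0,"wy":0,"wz":0},{"fingers":0.2,"x":1.2,"y":0.5,"z":50,"wx":0,"wy":0,"wz":0},{"fingers":0.2,"x":1.2,"y":0.5,"z":58,"wx":0,"wy":0,"wz":0},{"fingers":0.2,"x":1.2,"y":0.5,"z":62,"wx":0,"wy":0,"wz":0},{"fingers":0.2,"x":1.2,"y":0.5,"z":62,"wx":0,"wy":0,"wz":0},{"fingers":0.2,"x":1.2,"y":0.5,"z":62,"wx":0,"wy":0,"wz":0}]' 20
python3 - <<'E'
from h import *
s,c,E=wrist()
cv2.imwrite('pics/w10.png',c['color'][:,:,::-1])
go(515.5,-174.5,41.5,0);print(s["ft_force"].round(1))
E

```

```text
clock: 15.4
position: [516.0, -174.2, 66.7]
tool_rot: [0.707, 0.707, -0.0, -0.0]
ft_force: [0.8, 0.0, 0.7]
opening: 61.9
shift [-0.1 -0.9 25.7] turn [ 0.001  0.    -0.   ] t 15.45 pos [ 516.3 -174.3   67.2] psi -0.0 j6 -0.42
[0.8 0.  0.7]
```

View pics/w10.png

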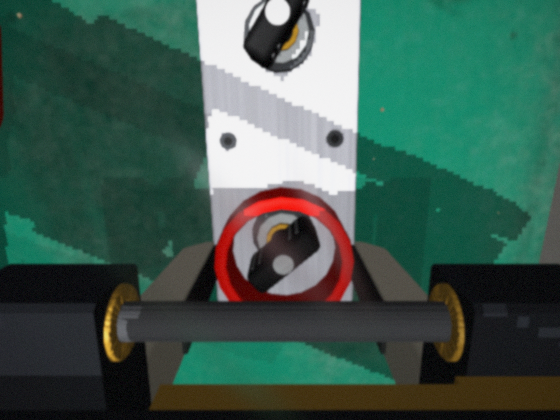

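The knob sits inside the ring, cap at (283,266), and I feel no contact. Lowering the rest of the way.

```bash
python3 -m handwheel '[{"fingers":0.2,"x":0,"y":0,"z":8,"wx":0,"wy":0,"wz":0},{"fingers":0.2,"x":0,"y":0,"z":14,"wx":0,"wy":0,"wz":0},{"fingers":0.2,"x":0,"y":0,"z":19,"wx":0,"wy":0,"wz":0},{"fingers":0.2,"x":0,"y":0,"z":22,"wx":0,"wy":0,"wz":0},{"fingers":0.2,"x":0,"y":0,"z":22,"wx":0,"wy":0,"wz":0},{"fingers":0.2,"x":0,"y":0,"z":22,"wx":0,"wy":0,"wz":0}]' 20
python3 -m handwheel '[{"fingers":0.2,"x":0,"y":0,"z":1.5,"wx":0,"wy":0,"wz":0},{"fingers":0.2,"x":0,"y":0,"z":3,"wx":0,"wy":0,"wz":0},{"fingers":0.2,"x":0,"y":0,"z":3,"wx":0,"wy":0,"wz":0}]' 20
```

```text
clock: 15.95
position: [515.7, -174.0, 44.2]
tool_rot: [0.707, 0.707, -0.0, -0.0]
ft_force: [0.7, -0.4, -0.7]
opening: 62.2
clock: 16.2
position: [516.0, -174.2, 41.5]
tool_rot: [0.707, 0.707, 0.0, 0.0]
ft_force: [0.3, -1.1, -0.1]
opening: 62.4
```

```bash
python3 -m handwheel '[{"fingers":0.2,"x":0,"y":0,"z":1,"wx":0,"wy":0,"wz":0},{"fingers":0.2,"x":0,"y":0,"z":2,"wx":0,"wy":0,"wz":0},{"fingers":0.2,"x":0,"y":0,"z":2,"wx":0,"wy":0,"wz":0}]' 20
python3 -m handwheel '[{"fingers":0.2,"x":0,"y":0,"z":1,"wx":0,"wy":0,"wz":0},{"fingers":0.2,"x":0,"y":0,"z":2,"wx":0,"wy":0,"wz":0},{"fingers":0.2,"x":0,"y":0,"z":2,"wx":0,"wy":0,"wz":0}]' 20
```

```text
clock: 16.45
position: [516.1, -174.2, 41.3]
tool_rot: [0.707, 0.707, -0.0, -0.0]
ft_force: [-8.3, 2.9, 15.7]
opening: 62.2
clock: 16.7
position: [516.2, -174.6, 40.2]
tool_rot: [0.707, 0.707, -0.0, 0.0]
ft_force: [-11.7, 3.7, 22.3]
opening: 62.3
```

Contact at the expected height. I ease off, release and rise.

```bash
python3 -m handwheel '[{"fingers":0.2,"x":0,"y":0,"z":-3,"wx":0,"wy":0,"wz":0},{"fingers":0.2,"x":0,"y":0,"z":-3,"wx":0,"wy":0,"wz":0},{"fingers":0.6,"x":0,"y":0,"z":-3,"wx":0,"wy":0,"wz":0},{"fingers":0.72,"x":0,"y":0,"z":-3,"wx":0,"wy":0,"wz":0},{"fingers":0.72,"x":0,"y":0,"z":-3,"wx":0,"wy":0,"wz":0},{"fingers":0.72,"x":0,"y":0,"z":-20,"wx":0,"wy":0,"wz":0},{"fingers":0.72,"x":0,"y":0,"z":-50,"wx":0,"wy":0,"wz":0},{"fingers":0.72,"x":0,"y":0,"z":-90,"wx":0,"wy":0,"wz":0}]' 20
python3 -m handwheel '[{"fingers":0.72,"x":-40,"y":0,"z":-40,"wx":0,"wy":0,"wz":0},{"fingers":0.72,"x":-70,"y":0,"z":-80,"wx":0,"wy":0,"wz":0},{"fingers":0.72,"x":-70,"y":0,"z":-80,"wx":0,"wy":0,"wz":0},{"fingers":0.72,"x":-70,"y":0,"z":-80,"wx":0,"wy":0,"wz":0},{"fingers":0.72,"x":-70,"y":0,"z":-80,"wx":0,"wy":0,"wz":0},{"fingers":0.72,"x":-70,"y":0,"z":-80,"wx":0,"wy":0,"wz":0}]' 20
python3 - <<'E'
from h import *
s,c,E=wrist()
im=np.ascontiguousarray(c['color'][:,:,::-1]);cv2.imwrite('pics/w11.png',im)
t=r.read_camera("scene")["color"][:,:,::-1];cv2.imwrite('pics/s11.png',cv2.resize(t[150:260,150:330],None,fx=4,fy=4,interpolation=2))
hsv=cv2.cvtColor(im,cv2.COLOR_BGR2HSV)
m=((hsv[...,0]<8)|(hsv[...,0]>172))&(hsv[...,1]>130)&(hsv[...,2]>40);m[250:]=0
n,l,st,ce=cv2.connectedComponentsWithStats(m.astype(np.uint8))
for i in range(1,n):
    if st[i,4]>300:
        cn=max(cv2.findContours((l==i).astype(np.uint8),0,2)[0],key=len)[:,0]
        q=np.array([ray(c,*p,32,E)[:2] for p in cn]);print(st[i],cv2.minEnclosingCircle(q.astype(np.float32)))
E
```

```text
clock: 17.37
position: [513.2, -173.0, 124.7]
tool_rot: [0.707, 0.707, -0.001, -0.003]
ft_force: [1.2, -0.1, -0.1]
opening: 80.2
clock: 17.87
position: [515.3, -243.4, 206.0]
tool_rot: [0.707, 0.707, -0.0, -0.001]
ft_force: [0.1, 0.5, -0.0]
opening: 80.2
[  75    0   35   71 2020] ((369.044189453125, -117.1899185180664), 27.80042839050293)
[ 249   68   74   75 1455] ((516.912841796875, -171.05242919921875), 29.947265625)
```

View pics/w11.png

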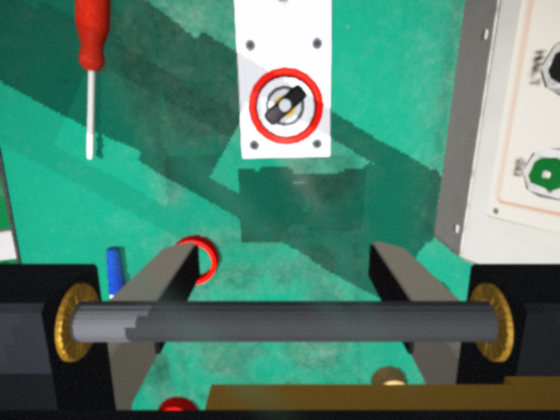

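View pics/s11.png

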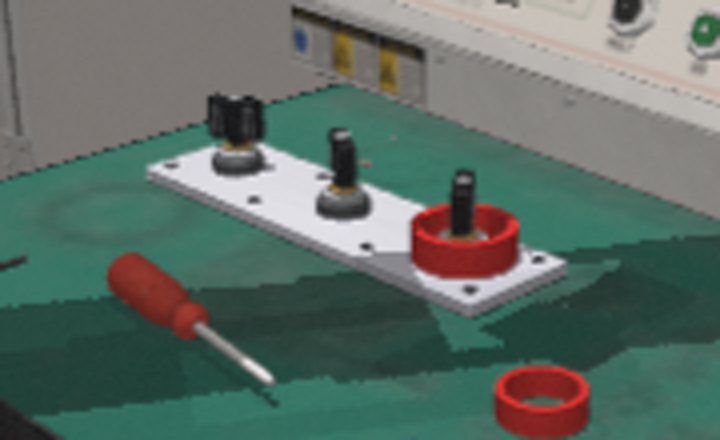

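The collar lies flat on the plate round the right-hand knob. Its centre measures (517,-171), against a knob axis of about (516,-171). Bystanders are in place and the gripper is clear.

```bash
python3 -c "
from cell import r
print(r.finish_job())"
```

```text
the job is handed in; nothing more can be done
None
```

The loose knob is turned home and nipped up to about 0.40 N m, and the 62 mm red collar lies flat on the plate around it. I handed the job in at about 18 s.

- **Finding the loose knob:** it was the right-hand one, at about (515,-172). It was the first I tried, so I did not twist the other two. It turned freely for about 0.79 rad with roughly 0.03 N m of resistance, until it met its firm seat.
- **Tightening:** I regripped harder and went up in small steps. The wrist torque averaged 0.39–0.41 N m before release, and no reading came near 0.7 N m. Single readings were noisy by about 0.03–0.05 N m. After release, the bar's angle in the picture is consistent with the knob having stayed at its seat.
- **Placing the collar:** of the three red rings, I took the one measuring 62 mm (the others measured about 46 and 48 mm). Its centre came out within about 1 mm of the knob axis. I pressed it down with about 22 N before letting go.
- **Checks that disagreed:** the wrist and top cameras differed by 1–2 mm or more, up to about 6 mm on the knobs' x from a rough reading off the top picture. While gripped, the collar sat 3–6 mm off the tool centre, and I corrected for that before lowering it.
- **Other things on the bench:** I touched none of them. The last pictures showed no sign of anything else having moved, though they did not cover the whole bench.

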